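# Turn a tray end in the dowel-drilling jig, wedge it home and hold it for the drill

## Robot

A 7-joint arm with a two-finger parallel gripper is mounted at the origin on the work surface. World frame = base frame: x ahead of the robot, y to its left, z up, the work surface at z = 0. Lengths are in m, angles in rad, forces in N, time in s.
With the tool pointing down it reaches from about 0.425 to 0.875 m from the base axis. Payload 9.9 kg.
Tool frame: the origin (TCP) lies at the very end of the fingers, on their centre line; the grasp point (between the pads) lies 19 mm behind it (manip.hold_point_z is the distance from the TCP to the grasp point, in m); z points along the fingers, y is the line along which they close (so a half turn about z gives the same grasp; the last joint's range is limited). The gripper opens to 85 mm and grips with 20 to 120 N. Pads are 22 mm wide; open, the fingers measure 114 mm over their backs; the gripper's body (76 mm by 85 mm) begins 54 mm behind the grasp point. The pads swing forward as they close: fully open they stand 13 mm farther back than shut.
Start: joints at [-1.228, 0.576, 0.025, 1.437, -0.015, 1.129, -0.057], TCP at [0.279, 0.614, 0.231] pointing down, gripper open.
Joint ranges: [-2.76, 2.76], [-0.34, 2.15], [-1.52, 1.57], [0.19, 2.46], [-1.09, 4.23], [0.17, 1.99], [-2.82, 2.82]. Speed limits (rad/s): [2.22, 2.22, 3.01, 3.01, 3.14, 3.14, 3.14].

## Interface

Orientations are given as a rotation vector (axis times angle).
In Python, from workcell import manip, viewer gives the robot as it stands.
- The arm moves only by the shell command python3 -m crank 'ROWS'. ROWS is JSON, a list of rows, each a list of 7 numbers: the shift along the tool's x, y, z in cm, then the turn, a rotation vector about the tool's x, y, z in degrees, then the opening, from 0 (shut) to 1 (fully open). In form: [[dx, dy, dz, ax, ay, az, grip], ...]. A call has 1 to 5 rows; each row is the pose to reach, as a shift and turn from the pose commanded when the call began, along the tool's axes at that moment; what a row does not reach only later rows make up. A row lasts 1/12 s, in which the tool goes at most 41.7 mm and 7.16 degrees, less where a joint would pass 70% of its speed; a pose out of reach is approached as far as the arm can. A call with a gripper value outside its range is refused whole. The fingers move at their own pace and stop on an object; the grip force is fixed at half the most. Time passes only in rows, so rows that repeat a pose let the fingers close. It gives the time, the measured TCP pose, the force, the opening and the grip force at its end, in the units of the state.
- manip.state(): the state, without advancing time (a new reading comes with each control period).
- viewer.get_image(name): name is "scene" or "top" or "wrist"; returns a dict with "pixels" (400x640x3 uint8, red, green, blue), "camera_matrix" (3x3 intrinsics, pixels), "R" (3x3) and "t" (3): a world point X has camera coordinates R X + t. Camera axes: x right, y down, z forward; pixel columns grow to the right and rows downward; lengths in m; the calibration is good to about 2 mm. The wrist camera is an equidistant fisheye: a pixel r from the principal point sees the ray r / f radians off the axis. A picture is of the moment at which its call begins. There is no depth.
- manip.sign_off(): hands the job in; it is judged then, once.
The state is a dict: "time_s": time; "joint_pos": joint angles; "joint_velocities": joint speeds; "joint_torque": joint torques, N m; "tool_pos": TCP position; "orientation": TCP orientation; "contact_force": force on the tool from outside, world axes, zero at the start; "ft_torque": the same for the moment, N m; "width": finger opening in m; "finger_force": force on a finger pad.
Only numpy, scipy, OpenCV 4.12 (cv2) and the standard library are available. Lean on these libraries where they do the work, as an engineer would, in place of code of your own. Each camera call takes 0.05 s, during which the arm holds its last target. There are 200 camera calls.

## Task

The long edge of the plywood tray end in the drilling jig is done: turn the piece so that its square end faces the aluminium guide block, and lay it flat with that end up to the block and its side up to the two dowel pins. Then slide the wooden wedge, thin end first, into the gap between the slanted cleat and the clipped end of the piece, from the side where the gap is wide enough, and push it in until it is tight and the piece sits flush against the block and the pins. Finish still holding the wedge pushed in, without letting go, as the drilling is about to start, and leave the tape, the glue and the dowel box where they are.

Things in the scene. Friction and masses are not known exactly. Their poses are not given: they have to be found in the camera images.
- jig: drilling jig fixed to bench, grey base board 12 mm thick. Origin on the bench; x points across the jig to the guide block, y along the block, z up. Board spans x -120 to 120, y -160 to 120 mm. Two wooden pins, 10 mm thick, 22 mm high, stand at (66, 50) and (-16, 50) mm. A piece that is home touches the block (x = 80) and both pins (y = 45): its middle is at (20, 15), its clipped end at x = -40 mm
- seat (a point): point on the jig, at board-top height, on the face of the guide block (jig x = 80, y = 15 mm) where the middle of the square end belongs; axes as the jig's
- guide: aluminium guide block with steel drill bushes, fixed along the jig's far edge: 26 x 230 x 30 mm high. Origin under its middle on its working face, which is flat, faces jig -x and lies at jig x = 80 mm (y from -135 to +95 mm); axes as the jig's
- cleat: beech cleat fixed slantwise on the board, 18 mm high, 26 wide, 111 long. Origin at board-top height in the middle of its working face; its x points out of the face to the gap, its y runs along it, turned -9.3 deg (18 in 110) from the jig's. The face runs from jig (-69.5, -20) to (-51.5, 90) mm: with the piece home the gap is 29.5 mm wide at the -y end and too narrow for the wedge at the +y end
- mouth (a point): point at board-top height at the cleat's -y end, on its working face (jig -69.5, -20 mm): one side of the wide mouth of the gap; axes as the jig's
- panel: plywood tray end, the workpiece: flat slab 120 x 60 mm, 18 mm thick, about 90 g, lying on the board. Origin at the middle of its underside, x along its length: the end at +x is square, the end at -x has both corners clipped at 45 deg by 16 mm (28 mm of straight end is left). Home, its x axis points along jig x
- square_end (a point): middle of the lower edge of the workpiece's square end, 60 mm along its x from its origin; axes as the piece's
- wedge: beech wedge lying flat, 170 mm long, 20 thick, 70 g. Tail 60 mm long, sides parallel, 32 mm apart, to grip or push; then 110 mm of taper to a thin end 14 mm wide. Origin under the tail's middle, x to the thin end (x = 140), butt at x = -30. Edge at y = -16 straight (goes to the piece), edge on +y slanted (goes to the cleat). Tight with its origin at about jig (-56, -65) mm, x along jig y
- thin_end (a point): middle of the wedge's thin end at its underside, (140, -9, 0) mm in the wedge's frame; axes as the wedge's. Pushing at 10 to 20 N makes the wedge tight; it slides in along the cleat's face, and where it stops may differ by 8 mm
- tape: roll of masking tape lying on the bench, 106 mm across, 24 mm high; origin under its centre; to be left alone
- glue: white glue bottle standing on the bench, 54 mm across, 150 mm high; origin under its centre; to be left alone
- dowels: small open plywood box of dowels, 75 x 110 x 35 mm high; origin under its centre; to be left alone
Not all that is in view belongs to the job. Leave any pink or white look-alike of the panel alone.

How it is judged:
On the way, in this order (a step that is already met when the one before it is completed fails the run):
1. the piece lies flat on the board with its square end up to the guide block (within 10 mm) and its side up to the pins (within 8 mm) (x of square_end in the frame of seat between -0.01 and 0.004 m and y of square_end in the frame of seat between -0.008 and 0.008 m and z of square_end in the frame of seat below 0.004 m and angle between the x axis of panel and the x axis of jig, either way round below 0.15 rad and angle between panel's own z axis and vertical below 0.06 rad), for 0.2 s.
2. the wedge's thin end has entered the gap at its wide end, lying on the board (y of thin_end in the frame of jig between -0.02 and 0.045 m and x of thin_end in the frame of jig between -0.075 and -0.035 m and z of thin_end in the frame of jig below 0.02 m and angle between the x axis of wedge and the y axis of jig, either way round below 0.3 rad), for 0.1 s.
At the end, for the whole second after the job is handed in: Piece flat, square end flush on the guide block (2 mm, 0.03 rad), side on the pins (3 mm); wedge flat and in line in the gap, pressing piece, block and cleat with over 3 N; fingers still holding or pushing the wedge (over 2 N), off the piece; all at rest (x of square_end in the frame of seat between -0.002 and 0.002 m and y of square_end in the frame of seat between -0.003 and 0.003 m and z of square_end in the frame of seat below 0.003 m and angle between the x axis of panel and the x axis of jig, either way round below 0.03 rad and angle between panel's own z axis and vertical below 0.04 rad and z of wedge in the frame of jig below 0.016 m and angle between wedge's own z axis and vertical below 0.06 rad and angle between the x axis of wedge and the y axis of jig, either way round below 0.06 rad and y of thin_end in the frame of jig between 0.06 and 0.095 m and contact force between wedge and panel above 3 N and contact force between wedge and cleat above 3 N and contact force between panel and guide above 3 N and contact force between the fingers and wedge above 2 N and linear speed of each of wedge, panel below 0.01 m/s and contact force between the fingers and panel below 0.5 N); the arm keeps its last pose, push and grip.
It fails at once if the tape is moved by more than 25 mm (distance of tape from where it was at the start of the episode above 0.025 m).
It fails at once if the glue bottle is moved by more than 25 mm (distance of glue from where it was at the start of the episode above 0.025 m).
It fails at once if the dowel box is moved by more than 25 mm (distance of dowels from where it was at the start of the episode above 0.025 m).
It also fails if it takes over 67 s, if anything falls off the work surface, if the arm or the gripper's body presses on something with over 40 N, if the wrist force passes 120 N, or if a joint passes its speed limit or range.

## Working session

There is one attempt and no reset: what is moved stays moved. The work goes in short steps, Python scripts to look and compute and a shell command to move; the robot and the scene stay as the last step left them, time stands still between calls to the robot, and variables do not carry over. Pictures are saved under pics/ and viewed, at most 10 in all, crops included, and the job is handed in when it is done.

```bash
mkdir -p pics; ls; python3 - <<'E'
from workcell import manip, viewer
import cv2, pickle
for n in ("scene","top"):
    d=viewer.get_image(n); pickle.dump(d,open(f"pics/{n}0.pkl","wb"))
    cv2.imwrite(f"pics/{n}0.png",d["pixels"][:,:,::-1])
    print(n,d["camera_matrix"],d["R"],d["t"])
s=manip.state(); print(s, manip.hold_point_z)
E
```

```text
pics
scene [[404.30505857   0.         321.96238034]
 [  0.         404.30505857 197.10045825]
 [  0.           0.           1.        ]] [[-0.47712502  0.87851295 -0.02380554]
 [ 0.49773296  0.24779851 -0.83117856]
 [-0.72430215 -0.40842489 -0.55549572]] [ 0.17502177 -0.28360308  1.54590323]
top [[515.95248564   0.         321.52412836]
 [  0.         515.95248564 190.7915704 ]
 [  0.           0.           1.        ]] [[ 0.00413868 -0.99995071 -0.00902454]
 [-0.99918184 -0.00377209 -0.04026677]
 [ 0.04023074  0.0091838  -0.99914821]] [0.10921115 0.56467699 1.23285448]
{'time_s': 0.1, 'joint_pos': array([-1.22776988,  0.57645735,  0.02484556,  1.43781516, -0.01498137,
        1.12898567, -0.05648951]), 'joint_velocities': array([ 0.00016542, -0.00170677,  0.0006391 , -0.00207561,  0.00114923,
       -0.00142852,  0.00117113]), 'joint_torque': array([ 5.77730360e-03, -7.67309618e+01,  2.25727648e+00, -2.86607176e+01,
        1.56875839e-02,  8.61811219e-03,  8.50795573e-06]), 'tool_pos': array([0.27927261, 0.61408202, 0.23052571]), 'orientation': array([-6.65251410e-01, -3.07011980e+00,  2.29948312e-03]), 'contact_force': array([-0.53813656, -0.20771518,  0.27283144]), 'ft_torque': array([0.0086536 , 0.06381515, 0.00604291]), 'finger_force': 0.0, 'width': 0.08522395793494296} 0.0187
```

View pics/top0.png

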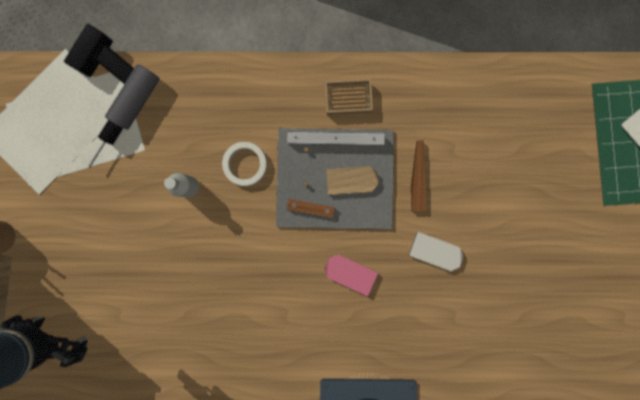

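View pics/scene0.png

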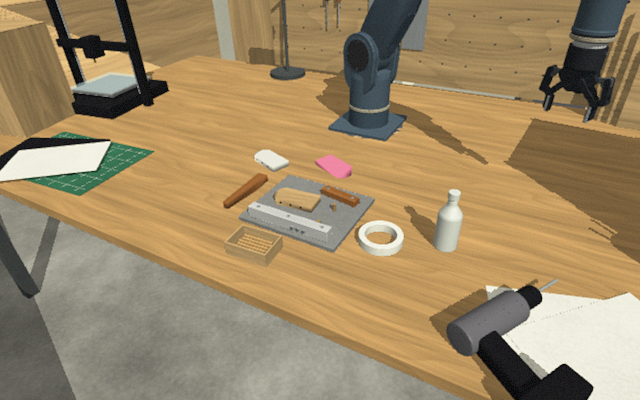

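The panel candidates in the top image are plywood (352,181) on the board, pink (352,275) and white (437,252). Plywood on the board is the one that fits. The wedge is at (419,177) and the cleat at (311,210). I'll confirm with an enlarged crop.

```bash
python3 - <<'E'
import cv2,pickle
d=pickle.load(open("pics/top0.pkl","rb"))["pixels"][:,:,::-1]
c=cv2.resize(d[122:240,272:432],None,fx=5,fy=5,interpolation=cv2.INTER_CUBIC)
cv2.imwrite("pics/crop0.png",c)
E
```

```text
(no output)
```

View pics/crop0.png

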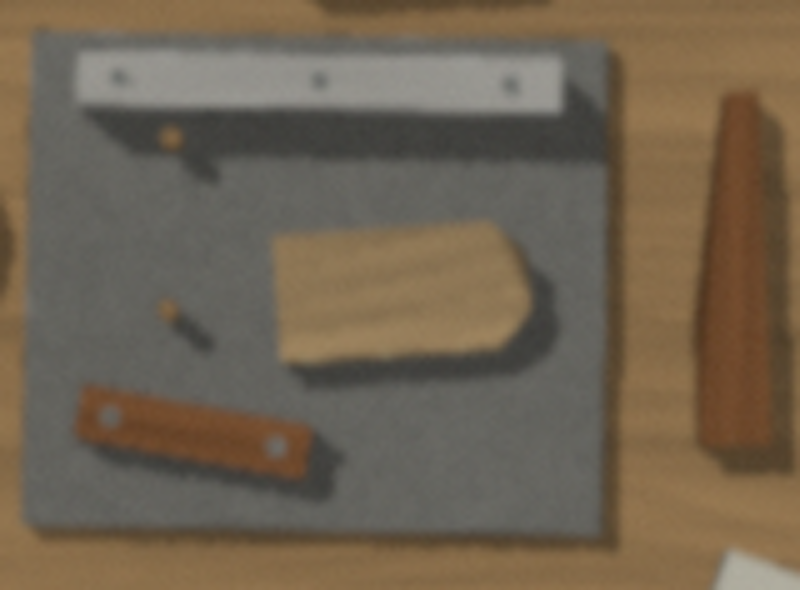

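The crop confirms the plywood piece: its square end is at crop (278,300) and its clipped end at (532,285). The guide block is along the top, the pins are at (172,137) and (168,310), and the cleat is at lower left. The wedge's thin end is up at (742,93) and its butt at (738,445), with the straight edge on the right.

```bash
cat > h.py <<'E'
import numpy as np, cv2, pickle
from scipy.optimize import least_squares
from scipy.spatial.transform import Rotation as Ro
def unproj(d,uv,z):
    K,R,t=d["camera_matrix"],np.array(d["R"]),np.array(d["t"])
    uv=np.atleast_2d(uv); r=np.c_[uv,np.ones(len(uv))]@np.linalg.inv(K).T@R
    c=-R.T@t
    return (c+r*((z-c[2])/r[:,2])[:,None])[:,:2]
def fit(model,world):
    f=lambda p:((np.array(model)@np.array([[np.cos(p[2]),np.sin(p[2])],[-np.sin(p[2]),np.cos(p[2])]])+p[:2])-world).ravel()
    best=min((least_squares(f,[*world.mean(0),a]) for a in (0,1.57,3.14,-1.57)),key=lambda s:s.cost)
    return best.x,np.abs(best.fun).max()
def toworld(p,q):
    c,s=np.cos(p[2]),np.sin(p[2]); q=np.atleast_2d(q); return q@np.array([[c,s],[-s,c]])+p[:2]
def tool():
    from workcell import manip
    s=manip.state(); return s["tool_pos"],Ro.from_rotvec(s["orientation"]),s
E
python3 - <<'E'
from h import *
d=pickle.load(open("pics/top0.pkl","rb"))
cr=lambda a:np.array([272,122])+(np.array(a)+.5)/5-.5
U=lambda a,z:unproj(d,cr(a),z)
w=np.vstack([U([(37,32),(608,43),(603,537),(25,523)],.012),U([(77,52),(563,55),(562,112),(77,106)],.042),U([(172,137),(168,310)],.034)])
m=[(.12,.12),(.12,-.16),(-.12,-.16),(-.12,.12),(.106,.095),(.106,-.135),(.08,-.135),(.08,.095),(.066,.05),(-.016,.05)]
j,e=fit(m,w); print("jig",j,e)
p,e=fit([(.06,-.03),(.06,.03),(-.044,-.03),(-.06,-.014),(-.06,.014),(-.044,.03)][::1],U([(283,363),(273,237),(500,348),(532,303),(530,272),(487,221)],.030)); print("panelA",p,e)
p2,e=fit([(.06,.03),(.06,-.03),(-.044,.03),(-.06,.014),(-.06,-.014),(-.044,-.03)],U([(283,363),(273,237),(500,348),(532,303),(530,272),(487,221)],.030)); print("panel",p2,e)
wd,e=fit([(.14,-.002),(.14,-.016),(-.03,.016),(-.03,-.016),(.03,.016)],U([(725,93),(757,93),(702,445),(773,445),(697,325)],.020)); print("wedge",wd,e)
print("home panel",toworld(j,(.02,.015)),"wedge tight",toworld(j,(-.056,-.065)))
x,R,s=tool(); print(x,R.as_matrix())
print("pins",toworld(j,[(.066,.05),(-.016,.05)]))
print("dowels",unproj(d,(349,97),.035),"tape",unproj(d,(245,165),.024))
E
```

```text
jig [ 0.59547397  0.09928888 -0.01283556] 0.0025007288663594918
panelA [0.58941353 0.03828491 1.62288308] 0.061718694659021356
panel [ 0.58920324  0.03827243 -4.64593885] 0.007944450838342942
wedge [ 0.54651876 -0.12055213  0.0388936 ] 0.001445120094420993
home panel [[0.61566485 0.11403094]] wedge tight [[0.53864429 0.035013  ]]
[0.27927261 0.61408202 0.23052571] [[-9.10305924e-01  4.13935799e-01 -5.28438083e-04]
 [ 4.13936127e-01  9.10304877e-01 -1.38347029e-03]
 [-9.16281172e-05 -1.47812081e-03 -9.99998903e-01]]
pins [[0.66211029 0.14843763]
 [0.58011705 0.14949012]]
dowels [[0.78732707 0.04665591]] tape [[0.62493081 0.295022  ]]
```

```bash
cat >> h.py <<'E'
def go(x,y,z,yaw):
    "shift in tool axes (cm) and turn (deg) to TCP x,y,z with tool y axis at world yaw (deg), tool down"
    p,R,s=tool(); d=R.inv().apply(np.array([x,y,z])-p)*100
    a=np.radians(yaw); ty=np.array([np.cos(a),np.sin(a),0]); tz=np.array([0,0,-1.])
    T=Ro.from_matrix(np.c_[np.cross(ty,tz),ty,tz])
    print("shift",d.round(2),"turn",np.degrees((R.inv()*T).as_rotvec()).round(2),"t",round(s["time_s"],2),"F",s["contact_force"].round(1),"w",round(s["width"],4),"ff",round(s["finger_force"],1),"j7",s["joint_pos"][6].round(2))
E
M='[[-2.6,-1.98,0,0,0,0,1],[-5.2,-3.96,0,0,0,0,1],[-7.8,-5.94,0,0,0,0,1],[-10.4,-7.92,0,0,0,0,1],[-13,-9.9,0,0,0,0,1]]'
python3 -m crank '[[-2.6,-1.98,0,0,0,0,1],[-5.2,-3.96,0,0,0,0,1],[-7.8,-5.94,0,0,0,0,1],[-10.4,-7.92,0,0,0,0,1],[-13,-9.9,0,0,0,0,1]]'
python3 -c "from h import *; go(.589,.038,.2,3.8)"
```

```text
time_s: 0.52
tool_pos: [0.3571, 0.4689, 0.2309]
orientation: [-0.665, -3.07, 0.001]
contact_force: [0.4, 0.0, -0.0]
width: 0.0855
finger_force: 0.0
shift [-38.94 -29.63   3.11] turn [-4.000e-02  2.000e-02  6.176e+01] t 0.52 F [ 0.4  0.  -0. ] w 0.0855 ff 0.0 j7 0.16
```

```bash

python3 -m crank '[[-2.6,-1.98,0,0,0,0,1],[-5.2,-3.96,0,0,0,0,1],[-7.8,-5.94,0,0,0,0,1],[-10.4,-7.92,0,0,0,0,1],[-13,-9.9,0,0,0,0,1]]' >/dev/null
python3 -m crank '[[-2.6,-1.98,0,0,0,0,1],[-5.2,-3.96,0,0,0,0,1],[-7.8,-5.94,0,0,0,0,1],[-10.4,-7.92,0,0,0,0,1],[-13,-9.9,0,0,0,0,1]]' >/dev/null
python3 -m crank '[[-2.6,-1.98,0.6,0,0,0,1],[-5.2,-3.96,1.2,0,0,0,1],[-7.8,-5.94,1.8,0,0,0,1],[-10.4,-7.92,2.4,0,0,0,1],[-13,-9.9,3.1,0,0,0,1]]' >/dev/null
python3 -m crank '[[0,0,0,0,0,6.2,1],[0,0,0,0,0,12.4,1],[0,0,0,0,0,18.6,1],[0,0,0,0,0,24.8,1],[0,0,0,0,0,31,1]]' >/dev/null
python3 -m crank '[[0,0,0,0,0,6.2,1],[0,0,0,0,0,12.4,1],[0,0,0,0,0,18.6,1],[0,0,0,0,0,24.8,1],[0,0,0,0,0,30.8,1]]' >/dev/null
python3 - <<'E'
from h import *
from workcell import viewer
go(.589,.038,.015,3.8)
d=viewer.get_image("wrist"); pickle.dump(d,open("pics/wrist1.pkl","wb"))
print(d["camera_matrix"],d["R"],d["t"])
cv2.imwrite("pics/wrist1.png",d["pixels"][:,:,::-1])
E
```

```text
shift [-0.08  0.05 18.5 ] turn [-0.04  0.   -0.36] t 2.6 F [ 0.3  0.3 -0.5] w 0.0854 ff 0.0 j7 0.16
[[309.70691629   0.         317.95477517]
 [  0.         309.70691629 196.59504913]
 [  0.           0.           1.        ]] [[ 9.98221193e-01  5.96190546e-02 -1.31557763e-04]
 [ 5.71340674e-02 -9.55979132e-01  2.87818688e-01]
 [ 1.70337116e-02 -2.87314231e-01 -9.57684909e-01]] [-0.59016582 -0.02576496  0.34975227]
```

View pics/wrist1.png

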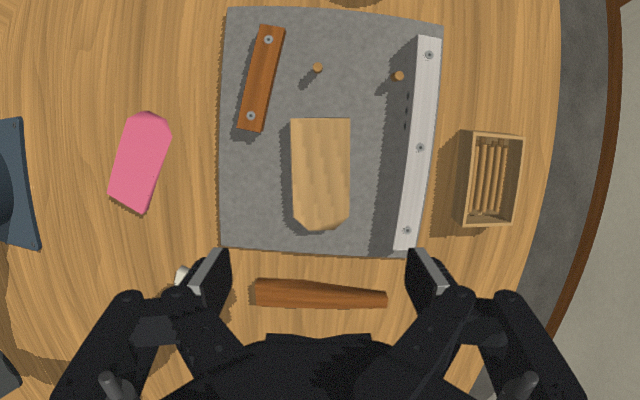

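The wrist view shows the panel with square-end corners at (291,119) and (350,119) and its clipped end at (321,230). The pins are at (318,67) and (399,75), the guide face runs from (419,36) to (393,250), and the wedge lies at (255–387, 279–307). I'll refine the poses from these points.

```bash
cat >> h.py <<'E'
def fish(d,uv,z):
    K,R,t=d["camera_matrix"],np.array(d["R"]),np.array(d["t"])
    n=cv2.fisheye.undistortPoints(np.array(uv,float).reshape(-1,1,2),K,np.zeros(4)).reshape(-1,2)
    return unproj(dict(camera_matrix=np.eye(3),R=R,t=t),n,z)
PM=[(.06,-.03),(.06,.03),(-.044,-.03),(-.06,-.014),(-.06,.014),(-.044,.03)]
E
python3 - <<'E'
from h import *
d=pickle.load(open("pics/wrist1.pkl","rb")); F=lambda a,z:fish(d,a,z)
w=np.vstack([F([(227,7),(443,24),(217,246)],.012),F([(419,36),(393,250),(441,38),(413,251)],.042),F([(318,67),(399,75)],.034)])
m=[(-.12,.12),(.12,.12),(-.12,-.16),(.08,.095),(.08,-.135),(.106,.095),(.106,-.135),(-.016,.05),(.066,.05)]
j,e=fit(m,w); print("jig",j,e)
pw=F([(350,119),(291,119),(349,215),(333,229),(309,230),(293,215)],.030)
p,e=fit(PM,pw); print("panel",p,np.degrees(p[2])%360,e)
wd,e=fit([(.14,-.002),(.14,-.016),(-.03,.016),(-.03,-.016)],F([(386,292),(387,306),(257,279),(255,306)],.020)); print("wedge",wd,e)
print("home panel",toworld(j,(.02,.015)))
print(toworld(j,[(.066,.05),(-.016,.05)]),F([(318,67),(399,75)],.034))
E
```

```text
jig [ 0.59639005  0.10006341 -0.0153662 ] 0.003296964910256106
panel [0.59181804 0.03980075 1.63672816] 93.77761576503268 0.0013293869400622105
wedge [ 0.5478952  -0.11544461  0.0481918 ] 0.005546406808514981
home panel [[0.61661818 0.11475433]]
[[0.66315054 0.14904338]
 [0.58116022 0.15030336]] [[0.58229654 0.15018043]
 [0.6632138  0.14971518]]
```

```bash

python3 -m crank '[[0,0.25,3,0,0,-0.3,1],[0,0.25,6,0,0,-0.3,1],[0,0.25,9,0,0,-0.3,1],[0,0.25,12,0,0,-0.3,1],[0,0.25,14,0,0,-0.3,1]]' >/dev/null
python3 -m crank '[[0,0,2,0,0,0,1],[0,0,3,0,0,0,1],[0,0,4,0,0,0,1],[0,0,4.4,0,0,0,1],[0,0,4.4,0,0,0,1]]'
python3 -m crank '[[0,0,0,0,0,0,0],[0,0,0,0,0,0,0],[0,0,0,0,0,0,0],[0,0,0,0,0,0,0],[0,0,0,0,0,0,0]]'
python3 -m crank '[[0,0,0,0,0,0,0],[0,0,0,0,0,0,0],[0,0,0,0,0,0,0],[0,0,-0.5,0,0,0,0],[0,0,-1.0,0,0,0,0]]'
python3 - <<'E'
from h import *
from workcell import viewer
go(.6146,.1128,.025,-90.8)
d=viewer.get_image("wrist"); pickle.dump(d,open("pics/wrist2.pkl","wb"))
cv2.imwrite("pics/wrist2.png",d["pixels"][:,:,::-1])
E
```

```text
time_s: 3.48
tool_pos: [0.5912, 0.0389, 0.0159]
orientation: [-2.141, -2.299, 0.001]
contact_force: [0.2, -0.0, 0.0]
width: 0.0857
finger_force: 0.0
time_s: 3.9
tool_pos: [0.592, 0.039, 0.0178]
orientation: [2.141, 2.298, 0.003]
contact_force: [-1.7, 0.1, 6.3]
width: 0.0582
finger_force: 63.8
time_s: 4.32
tool_pos: [0.5915, 0.039, 0.0271]
orientation: [2.141, 2.298, 0.001]
contact_force: [-0.2, 0.1, -0.5]
width: 0.058
finger_force: 64.5
shift [7.2  2.83 0.22] turn [ 2.000e-02 -3.000e-02  9.486e+01] t 4.32 F [-0.2  0.1 -0.5] w 0.058 ff 64.5 j7 0.26
```

View pics/wrist2.png

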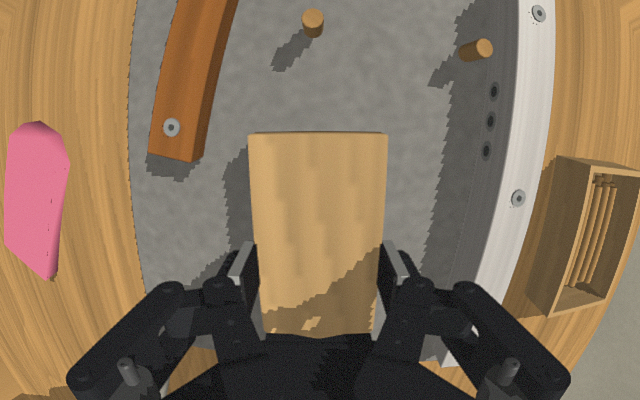

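The panel is gripped and clear of the board, with its square end at the front between (249,132) and (387,132). Next I'll work out the in-hand offset.

```bash
python3 - <<'E'
from h import *
d=pickle.load(open("pics/wrist2.pkl","rb")); F=lambda a,z:fish(d,a,z)
p,R,s=tool()
w=F([(387,132),(249,132)],.0395); print(w, np.linalg.norm(w[0]-w[1]))
sq=w.mean(0); v=w[1]-w[0]; yaw=np.arctan2(v[1],v[0])-np.pi/2  # panel y from corner(-) to (+)
print("yaw x axis",np.degrees(yaw)%360,"tool y yaw",np.degrees(np.arctan2(*R.as_matrix()[[1,0],1])))
print("sq end in tool (mm)",R.inv().apply(np.r_[sq,p[2]]-p)*1000)
w=np.vstack([F([(312,19),(481,47)],.034)]); print("pins",w)
g=F([(519,60),(500,200),(484,260)],.042); print("guide edge",g)
E
```

```text
[[0.61667651 0.10282478]
 [0.55821096 0.09870989]] 0.05861017960452469
yaw x axis 94.02591434346897 tool y yaw 4.045338648850826
sq end in tool (mm) [ 6.20505400e+01 -2.19532535e-01  4.70036511e-03]
pins [[0.58138093 0.15003788]
 [0.66106951 0.14939383]]
guide edge [[0.67858619 0.14614203]
 [0.67834384 0.07743665]
 [0.67798262 0.04462217]]
```

```bash

python3 -m crank '[[0,0,-0.5,0,0,6.4,0],[0,0,-0.5,0,0,12.8,0],[0,0,-0.5,0,0,19.2,0],[0,0,-0.5,0,0,25.6,0],[0,0,-0.5,0,0,32,0]]' >/dev/null
python3 -m crank '[[0,0,0,0,0,6.4,0],[0,0,0,0,0,12.8,0],[0,0,0,0,0,19.2,0],[0,0,0,0,0,25.6,0],[0,0,0,0,0,32,0]]' >/dev/null
python3 -m crank '[[0,0,0,0,0,6.2,0],[0,0,0,0,0,12.4,0],[0,0,0,0,0,18.6,0],[0,0,0,0,0,24.8,0],[0,0,0,0,0,30.8,0]]'
python3 -c "from h import *; go(.6105,.108,.025,-90.8)"
```

```text
time_s: 5.62
tool_pos: [0.5915, 0.0393, 0.0317]
orientation: [-3.141, 0.028, -0.001]
contact_force: [-0.3, -0.0, -1.0]
width: 0.058
finger_force: 64.5
shift [ 1.77 -6.9   0.68] turn [-0.03 -0.03 -0.23] t 5.62 F [-0.3 -0.  -1. ] w 0.058 ff 64.5 j7 -0.95
```

```bash

python3 -m crank '[[0.6,-1.7,0,0,0,-0.2,0],[1.2,-3.4,0,0,0,-0.2,0],[1.77,-5.1,0,0,0,-0.2,0],[1.77,-6.8,0,0,0,-0.2,0],[1.77,-6.9,0,0,0,-0.2,0]]' >/dev/null
python3 -m crank '[[0,0,0.4,0,0,0,0],[0,0,0.7,0,0,0,0],[0,0,1.0,0,0,0,0],[0,0,1.2,0,0,0,0],[0,0,1.3,0,0,0,0]]'
python3 - <<'E'
from h import *
from workcell import viewer
go(.6145,.1145,.018,-90.8)
d=viewer.get_image("wrist"); pickle.dump(d,open("pics/wrist3.pkl","wb"))
cv2.imwrite("pics/wrist3.png",d["pixels"][:,:,::-1])
E
```

```text
time_s: 6.45
tool_pos: [0.6097, 0.1067, 0.0179]
orientation: [3.141, -0.017, -0.001]
contact_force: [0.1, -0.5, -0.3]
width: 0.0578
finger_force: 64.5
shift [ 0.47 -0.78 -0.01] turn [0.02 0.03 0.17] t 6.45 F [ 0.1 -0.5 -0.3] w 0.0578 ff 64.5 j7 -1.05
```

View pics/wrist3.png

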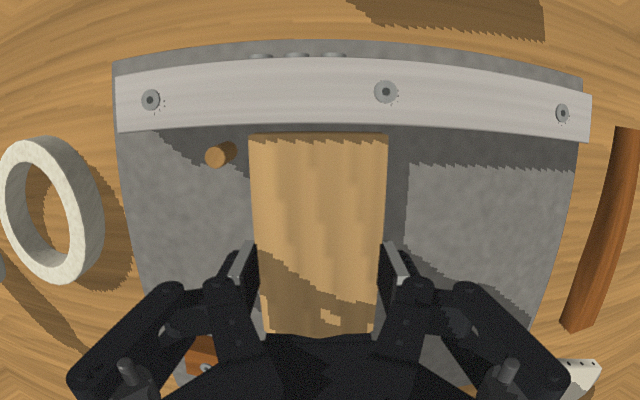

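The panel is square on, just short of the block. The pin at (220,155) is about 30 px off its side.

```bash
python3 - <<'E'
from h import *
d=pickle.load(open("pics/wrist3.pkl","rb")); F=lambda a,z:fish(d,a,z)
g=F([(118,133),(590,142)],.042); v=g[0]-g[1]; print(g,"guide len",np.linalg.norm(v),"jig yaw deg",np.degrees(np.arctan2(v[1],v[0]))-90)
w=F([(387,136),(249,135)],.0305); print(w)
print("pin",F([(214,157)],.034))
E
```

```text
[[ 0.67808316  0.1932895 ]
 [ 0.67568441 -0.0358112 ]] guide len 0.22911326081378283 jig yaw deg -0.5998811134396789
[[0.6708917  0.075902  ]
 [0.67199415 0.13450884]]
pin [[0.66359198 0.1497718 ]]
```

```bash
sleep 1
python3 -m crank '[[0,0,0.1,0,0,0,0],[0,-0.2,0.1,0,0,0,0],[0,-0.4,0.1,0,0,0,0],[0,-0.5,0.1,0,0,0,0],[0,-0.6,0.1,0,0,0,0]]'
```

```text
time_s: 6.92
tool_pos: [0.6106, 0.113, 0.0178]
orientation: [3.141, -0.016, 0.002]
contact_force: [-0.2, -2.5, 6.1]
width: 0.0582
finger_force: 65.2
```

```bash

python3 -m crank '[[0.15,0,0,0,0,-0.4,0],[0.3,0,0,0,0,-0.4,0],[0.4,-0,0,0,0,-0.4,0]]'
python3 -m crank '[[0,-0.1,0,0,0,0,0],[0,-0.15,0,0,0,0,0],[0,-0.15,0,0,0,0,0]]'
python3 -m crank '[[0.1,0,0,0,0,0,0],[0.1,0,0,0,0,0,0]]'
```

```text
time_s: 7.17
tool_pos: [0.6134, 0.1136, 0.0178]
orientation: [-3.141, 0.004, 0.002]
contact_force: [-4.9, -0.4, 11.5]
width: 0.0582
finger_force: 65.8
time_s: 7.42
tool_pos: [0.6141, 0.1145, 0.0178]
orientation: [3.141, -0.005, 0.001]
contact_force: [-2.2, -3.2, 7.6]
width: 0.0581
finger_force: 65.4
time_s: 7.58
tool_pos: [0.6147, 0.1147, 0.0178]
orientation: [3.141, -0.005, -0.001]
contact_force: [-3.2, -2.8, 9.7]
width: 0.0578
finger_force: 65.5
```

```bash

python3 -m crank '[[0,0,-0.1,0,0,0.4,0],[0.1,0,-0.1,0,0,0.4,0],[0.1,0,-0.1,0,0,0.4,0]]'
python3 -m crank '[[0.1,0,0,0,0,0,0],[0.1,0,0,0,0,0,0]]'
python3 -m crank '[[0,-0.1,0,0,0,0,0],[0,-0.1,0,0,0,0,0]]'
python3 - <<'E'
from h import *
from workcell import viewer
go(.6145,.1145,.018,-90.6)
d=viewer.get_image("wrist"); pickle.dump(d,open("pics/wrist4.pkl","wb"))
cv2.imwrite("pics/wrist4.png",d["pixels"][60:280,60:420,::-1].repeat(2,0).repeat(2,1))
E
```

```text
time_s: 7.83
tool_pos: [0.615, 0.1155, 0.0179]
orientation: [-3.141, 0.015, 0.004]
contact_force: [-5.3, 0.7, 3.4]
width: 0.0578
finger_force: 65.0
time_s: 8.0
tool_pos: [0.615, 0.1155, 0.0179]
orientation: [-3.141, 0.015, 0.006]
contact_force: [-8.3, -0.6, 6.0]
width: 0.0583
finger_force: 65.2
time_s: 8.17
tool_pos: [0.615, 0.1157, 0.0178]
orientation: [3.141, -0.016, -0.006]
contact_force: [-8.0, -1.6, 5.2]
width: 0.0578
finger_force: 65.2
shift [-0.05  0.12 -0.02] turn [0.02 0.21 0.  ] t 8.17 F [-8.  -1.6  5.2] w 0.0578 ff 65.2 j7 -1.08
```

View pics/wrist4.png

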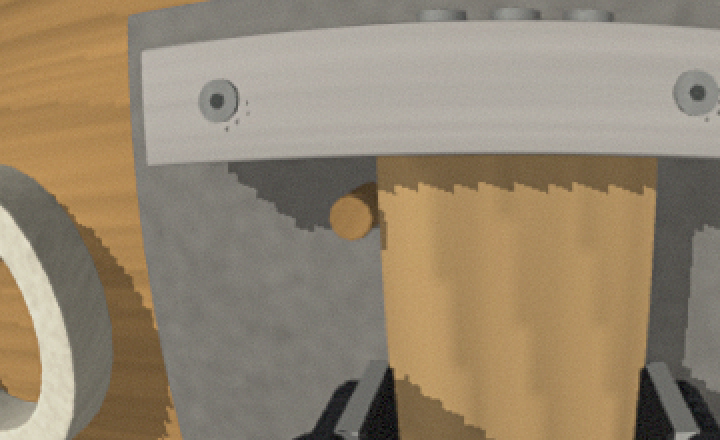

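Flush on the block. About 1 mm still separates the side from the pin at crop (350,215), so I'll creep a little more in y.

```bash

python3 -m crank '[[0,-0.1,0,0,0,0,0],[0,-0.1,0,0,0,0,0]]'
python3 -m crank '[[0,-0.1,0,0,0,0,0],[0,-0.1,0,0,0,0,0]]'
```

```text
time_s: 8.38
tool_pos: [0.615, 0.1159, 0.0178]
orientation: [3.14, -0.018, -0.006]
contact_force: [-7.8, -4.3, 5.0]
width: 0.0579
finger_force: 65.1
time_s: 8.55
tool_pos: [0.6151, 0.1163, 0.0178]
orientation: [3.14, -0.018, -0.005]
contact_force: [-8.3, -4.6, 4.3]
width: 0.0582
finger_force: 65.0
```

```bash

python3 -m crank '[[0,-0.1,0,0,0,0,0],[0,-0.1,0,0,0,0,0]]'
python3 -m crank '[[0,-0.1,0,0,0,0,0],[0,-0.1,0,0,0,0,0]]'
```

```text
time_s: 8.72
tool_pos: [0.6151, 0.1164, 0.0178]
orientation: [3.139, -0.019, -0.005]
contact_force: [-7.5, -8.6, 3.7]
width: 0.0579
finger_force: 64.9
time_s: 8.88
tool_pos: [0.615, 0.1165, 0.0178]
orientation: [3.137, -0.02, -0.005]
contact_force: [-7.3, -10.3, 2.6]
width: 0.0579
finger_force: 64.9
```

```bash

python3 -m crank '[[-0.05,0.1,0,0,0,0,0],[-0.05,0.1,0,0,0,0,1],[-0.05,0.1,0,0,0,0,1],[-0.05,0.1,0,0,0,0,1],[-0.05,0.1,0,0,0,0,1]]'
python3 -m crank '[[0,0,-1,0,0,0,1],[0,0,-3,0,0,0,1],[0,0,-6,0,0,0,1],[0,0,-9,0,0,0,1],[0,0,-13,0,0,0,1]]' 
python3 -m crank '[[-1.1,3.9,0,0,0,-1,1],[-2.2,7.8,0,0,0,-2,1],[-3.3,11.7,0,0,0,-3,1],[-4.4,15.6,0,0,0,-3,1],[-5.5,19.5,0,0,0,-3,1]]' >/dev/null
python3 -m crank '[[-0.5,2,0,0,0,0,1],[-1,4,0,0,0,0,1],[-1.2,4.1,0,0,0,0,1],[-1.2,4.1,0,0,0,0,1]]'
python3 - <<'E'
from h import *
from workcell import viewer
go(.547,-.12,.015,-87.6)
d=viewer.get_image("wrist"); pickle.dump(d,open("pics/wrist5.pkl","wb"))
cv2.imwrite("pics/wrist5.png",d["pixels"][:,:,::-1])
E
```

```text
time_s: 9.3
tool_pos: [0.617, 0.1198, 0.0183]
orientation: [-3.141, 0.014, -0.001]
contact_force: [0.3, -0.2, 0.5]
width: 0.0854
finger_force: 0.0
time_s: 9.72
tool_pos: [0.6155, 0.1193, 0.1489]
orientation: [3.141, -0.015, -0.004]
contact_force: [0.7, 0.6, -0.0]
width: 0.0852
finger_force: 0.0
time_s: 10.47
tool_pos: [0.5491, -0.1182, 0.1492]
orientation: [3.141, 0.063, 0.001]
contact_force: [0.3, 0.6, -0.0]
width: 0.0855
finger_force: 0.0
shift [-0.23  0.17 13.42] turn [ 0.01 -0.05 -0.12] t 10.47 F [ 0.3  0.6 -0. ] w 0.0855 ff 0.0 j7 -0.76
```

View pics/wrist5.png

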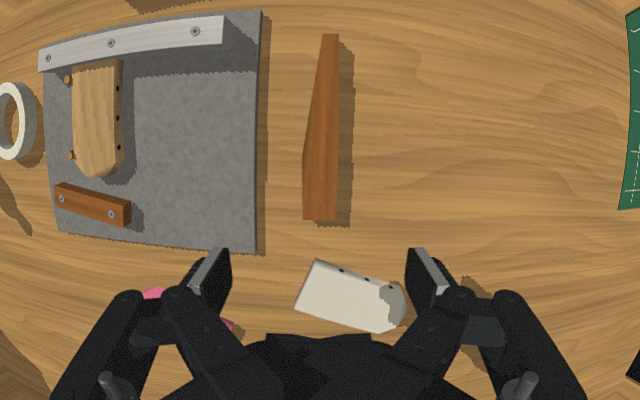

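The panel stands at the block and pins. The wedge's thin end is at (323–338, 34), its butt at (303,218)–(336,221), and the bend at (303,154).

```bash
python3 - <<'E'
from h import *
d=pickle.load(open("pics/wrist5.pkl","rb")); F=lambda a,z:fish(d,a,z)
wd,e=fit([(.14,-.002),(.14,-.016),(-.03,.016),(-.03,-.016),(.03,.016)],F([(323,34),(338,34),(303,218),(336,220),(303,154)],.020)); print("wedge",wd,np.degrees(wd[2]),e)
t=toworld(wd,(0,0))[0]; go(t[0],t[1],.010,np.degrees(wd[2])-90)
g=F([(224,43),(38,70)],.042); v=g[1]-g[0]; print(g,np.linalg.norm(v),np.degrees(np.arctan2(v[1],v[0]))-90)
print("cleat near-end face corner, top",F([(131,203)],.030), "panel corners top",F([(122,60),(122,163),(110,176)],.030),"pins",F([(67,79),(71,155)],.034))
E
```

```text
wedge [ 0.5490538  -0.12079489  0.03539217] 2.0278220001116383 0.0017407836136434929
shift [-0.08  0.42 13.88] turn [-0.03 -0.04  0.38] t 10.52 F [-0.5 -0.1  0.5] w 0.0857 ff 0.0 j7 -0.76
[[ 0.67537674 -0.03756513]
 [ 0.68002434  0.19172415]] 0.2293363768763471 -1.161203463163119
cleat near-end face corner, top [[0.53021882 0.0697441 ]] panel corners top [[0.6727427  0.072539  ]
 [0.57144497 0.07561827]
 [0.55800586 0.09356941]] pins [[0.66331183 0.1475229 ]
 [0.58158612 0.14611044]]
```

```bash

python3 -m crank '[[-0.05,0.3,3,0,0,0.4,1],[-0.05,0.3,6,0,0,0.4,1],[-0.05,0.3,9,0,0,0.4,1],[-0.05,0.3,11,0,0,0.4,1],[-0.05,0.3,13,0,0,0.4,1]]' >/dev/null
python3 -m crank '[[0,0,0.6,0,0,0,1],[0,0,1.1,0,0,0,1],[0,0,1.1,0,0,0,1]]' 
python3 -m crank '[[0,0,0,0,0,0,0],[0,0,0,0,0,0,0],[0,0,0,0,0,0,0],[0,0,0,0,0,0,0],[0,0,0,0,0,0,0]]'
python3 -m crank '[[0,0,0,0,0,0,0],[0,0,0,0,0,0,0],[0,0,0,0,0,0,0],[0,0,0,0,0,0,0],[0,0,0,0,0,0,0]]'
python3 -m crank '[[0,0,-1,0,0,0,0],[0,0,-2,0,0,0,0],[0,0,-3,0,0,0,0],[0,0,-4,0,0,0,0],[0,0,-5,0,0,0,0]]'
python3 -c "from h import *; go(.54,-.085,.06,-0.6)"
```

```text
time_s: 11.18
tool_pos: [0.5493, -0.119, 0.0071]
orientation: [-3.141, -0.058, 0.001]
contact_force: [-0.3, 0.8, 1.1]
width: 0.0853
finger_force: 0.0
time_s: 11.6
tool_pos: [0.5495, -0.1199, 0.0082]
orientation: [-3.141, -0.056, -0.002]
contact_force: [-0.4, 1.7, 4.7]
width: 0.0303
finger_force: 58.9
time_s: 12.02
tool_pos: [0.5494, -0.1199, 0.0082]
orientation: [-3.141, -0.056, -0.002]
contact_force: [-2.0, 1.4, 7.6]
width: 0.0306
finger_force: 59.6
time_s: 12.43
tool_pos: [0.5492, -0.1199, 0.0587]
orientation: [3.141, 0.056, 0.001]
contact_force: [0.2, 0.1, -0.7]
width: 0.0302
finger_force: 59.7
shift [-0.79 -3.52 -0.13] turn [ 3.000e-02 -2.000e-02 -8.735e+01] t 12.43 F [ 0.2  0.1 -0.7] w 0.0302 ff 59.7 j7 -0.65
```

```bash

python3 -m crank '[[0,0,0,0,0,-6,0],[0,0,0,0,0,-12,0],[0,0,0,0,0,-18,0],[0,0,0,0,0,-24,0],[0,0,0,0,0,-30,0]]' >/dev/null
python3 -m crank '[[0,0,0,0,0,-6,0],[0,0,0,0,0,-12,0],[0,0,0,0,0,-18,0],[0,0,0,0,0,-24,0],[0,0,0,0,0,-30,0]]' >/dev/null
python3 -m crank '[[0,0,0,0,0,-6,0],[0,0,0,0,0,-12,0],[0,0,0,0,0,-18,0],[0,0,0,0,0,-24,0],[0,0,0,0,0,-27.3,0]]' 
python3 - <<'E'
from h import *
from workcell import viewer
go(.54,-.085,.06,-0.6)
d=viewer.get_image("wrist"); pickle.dump(d,open("pics/wrist6.pkl","wb"))
cv2.imwrite("pics/wrist6.png",d["pixels"][:,:,::-1])
E
```

```text
time_s: 13.68
tool_pos: [0.5491, -0.1204, 0.0582]
orientation: [2.227, 2.214, -0.0]
contact_force: [0.6, 0.0, -1.6]
width: 0.0303
finger_force: 59.7
shift [ 3.53 -0.94 -0.19] turn [0.03 0.05 0.26] t 13.68 F [ 0.6  0.  -1.6] w 0.0303 ff 59.7 j7 0.45
```

View pics/wrist6.png

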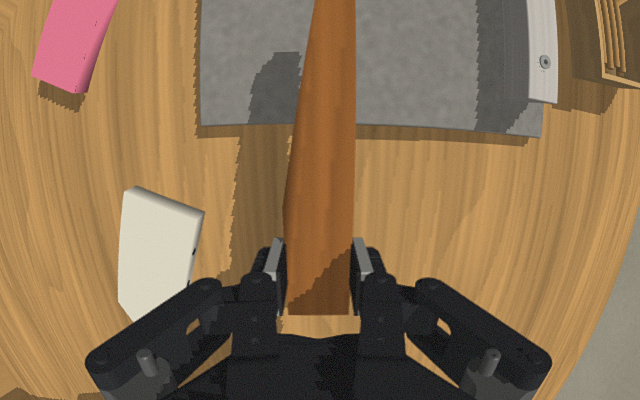

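The wedge is held with its straight edge on the right, its butt at (288–351, 315) and its thin end pointing at the jig. I'll compute the pose in hand and the target.

```bash
python3 - <<'E'
from h import *
d=pickle.load(open("pics/wrist6.pkl","rb")); F=lambda a,z:fish(d,a,z)
w=F([(355,5),(357,120),(351,315),(288,315),(285,205)],.070); print(w)
for a,b in((2,0),(2,1)): v=w[a-0]-w[b]; print("edge yaw",np.degrees(np.arctan2(-v[1],-v[0])))
print("board edge",F([(201,125),(541,137)],.012))
J=(.5958,.1008,-.0105)
p=toworld(J,[(-.058,-.185),(-.056,-.065),(-.0695,-.02),(-.04,.015)]); print(p)
go(*p[0],.06,-.6)
E
```

```text
[[ 0.56577195 -0.0034842 ]
 [ 0.56631829 -0.05372739]
 [ 0.56679098 -0.15269213]
 [ 0.53349013 -0.15239556]
 [ 0.5350334  -0.09098125]]
edge yaw 90.39130326657602
edge yaw 90.27366609566857
board edge [[ 0.47596322 -0.05682932]
 [ 0.71388283 -0.06000823]]
[[ 0.53586073 -0.08358081]
 [ 0.5391206   0.03639157]
 [ 0.52609384  0.08153084]
 [ 0.5559597   0.11621917]]
shift [ 3.68 -1.34 -0.19] turn [0.03 0.05 0.35] t 13.73 F [-0.3  0.1 -1.7] w 0.0306 ff 59.7 j7 0.45
```

```bash

python3 -m crank '[[1.3,-0.45,0,0,0,0.35,0],[2.6,-0.9,0,0,0,0.35,0],[3.9,-1.34,0,0,0,0.35,0],[3.9,-1.34,0,0,0,0.35,0]]' >/dev/null
python3 -m crank '[[0,0,1,0,0,0,0],[0,0,2,0,0,0,0],[0,0,3,0,0,0,0],[0,0,3.5,0,0,0,0],[0,0,3.6,0,0,0,0]]' 
python3 -m crank '[[0,0,0.1,0,0,0,0],[0,0,0.1,0,0,0,0]]' 
python3 - <<'E'
from h import *
from workcell import viewer
go(.536,-.0815,.0202,-.6)
d=viewer.get_image("top"); pickle.dump(d,open("pics/top7.pkl","wb"))
d=viewer.get_image("wrist"); pickle.dump(d,open("pics/wrist7.pkl","wb"))
cv2.imwrite("pics/wrist7.png",d["pixels"][:300,80:480,::-1].repeat(2,0).repeat(2,1))
E
```

```text
time_s: 14.48
tool_pos: [0.5354, -0.0813, 0.02]
orientation: [-2.241, -2.2, 0.002]
contact_force: [-2.2, 0.6, 7.4]
width: 0.0305
finger_force: 60.6
time_s: 14.65
tool_pos: [0.5353, -0.0813, 0.02]
orientation: [-2.241, -2.2, 0.002]
contact_force: [-2.5, 0.2, 5.0]
width: 0.0302
finger_force: 60.5
shift [-0.02  0.07 -0.02] turn [-0.09 -0.01 -0.47] t 14.65 F [-2.5  0.2  5. ] w 0.0302 ff 60.5 j7 0.42
```

View pics/wrist7.png

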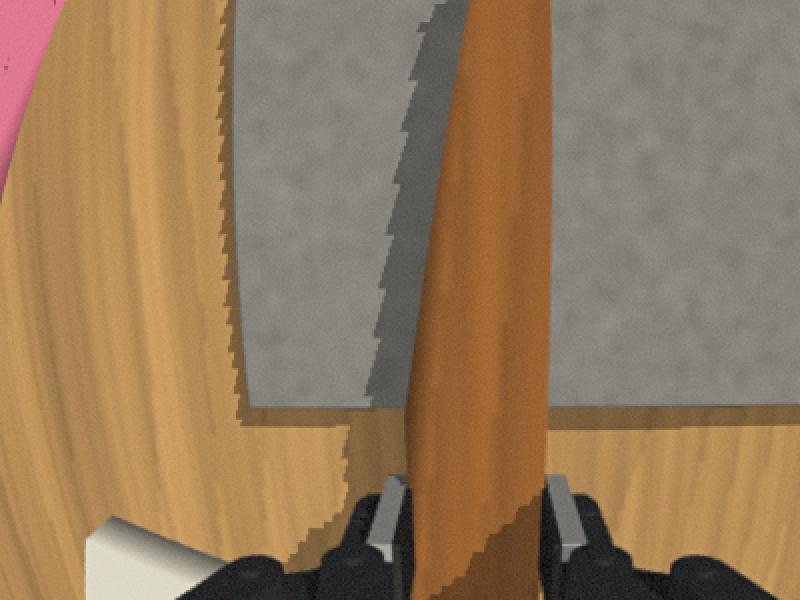

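The wedge lies flat on the board. In this crop the board corner is at (250,407) and the straight edge runs from (552,10) to (547,460). The corner gives me the wedge pose relative to the jig.

```bash
python3 - <<'E'
from h import *
d=pickle.load(open("pics/wrist7.pkl","rb")); F=lambda a,z:fish(d,a,z)
o=np.array([80,0]); c=lambda a:np.array(a)/2+o
b=F(c([(250,407),(233,100),(238,220)]),.012); e=F(c([(552,10),(553,150),(549,400),(547,455)]),.032)
print("board",b); print("edge",e)
for q in (b[0]-b[1],e[3]-e[0],e[2]-e[0]): print(np.degrees(np.arctan2(-q[1],-q[0])))
print("edge-board x", np.interp(b[0,1],e[::-1,1],e[::-1,0])-b[0,0])
from workcell import manip; s=manip.state(); print(s["tool_pos"])
# top: panel end / cleat numeric
d=pickle.load(open("pics/top7.pkl","rb")); print("tip top est",)
cv2.imwrite("pics/t7.png",d["pixels"])
E
```

```text
board [[ 0.47585076 -0.05678751]
 [ 0.47697612  0.02369271]
 [ 0.4773193  -0.00744529]]
edge [[ 0.55396984  0.03538696]
 [ 0.55341393  0.00422482]
 [ 0.55259935 -0.04994756]
 [ 0.55239105 -0.06310738]]
89.19888468209163
89.08167294917331
89.07989763432363
edge-board x 0.0766403226023269
[ 0.53542171 -0.08125532  0.02007187]
tip top est
```

```bash

python3 -m crank '[[1,0.05,-0.1,0,0,-0.2,0],[2,0.05,-0.1,0,0,-0.2,0],[3,0.05,-0.1,0,0,-0.2,0],[4,0.05,-0.1,0,0,-0.2,0],[5,0.05,-0.1,0,0,-0.2,0]]'
python3 -m crank '[[0.5,0,0,0,0,0,0],[1,0,0,0,0,0,0],[1.5,0,0,0,0,0,0],[2,0,0,0,0,0,0],[2.5,0,0,0,0,0,0]]'
python3 -m crank '[[0.4,0,0,0,0,0,0],[0.8,0,0,0,0,0,0],[1.2,0,0,0,0,0,0],[1.2,0,0,0,0,0,0]]'
```

```text
time_s: 15.17
tool_pos: [0.5375, -0.029, 0.0211]
orientation: [-2.236, -2.207, -0.0]
contact_force: [-0.2, -0.5, -1.1]
width: 0.0304
finger_force: 59.7
time_s: 15.58
tool_pos: [0.5379, -0.0056, 0.0213]
orientation: [2.237, 2.205, -0.0]
contact_force: [-0.8, -0.4, -1.2]
width: 0.0305
finger_force: 59.7
time_s: 15.92
tool_pos: [0.538, 0.0072, 0.0212]
orientation: [-2.236, -2.206, -0.0]
contact_force: [-0.7, 0.2, -0.8]
width: 0.0302
finger_force: 59.7
```

```bash

python3 -m crank '[[0,0,0.08,0,0,0,0],[0.3,0,0.08,0,0,0,0],[0.6,0,0.08,0,0,0,0],[0.9,0,0.08,0,0,0,0]]'
python3 -m crank '[[0.2,0,0,0,0,0,0],[0.4,0,0,0,0,0,0],[0.6,0,0,0,0,0,0],[0.7,0,0,0,0,0,0]]'
python3 -m crank '[[0.1,0,0,0,0,0,0],[0.2,0,0,0,0,0,0],[0.3,0,0,0,0,0,0],[0.4,0,0,0,0,0,0]]'
```

```text
time_s: 16.25
tool_pos: [0.5381, 0.0153, 0.0205]
orientation: [-2.237, -2.205, 0.0]
contact_force: [-0.2, 0.1, -0.6]
width: 0.0303
finger_force: 59.7
time_s: 16.58
tool_pos: [0.5382, 0.0227, 0.0205]
orientation: [-2.237, -2.206, -0.0]
contact_force: [0.4, 0.3, -0.1]
width: 0.0301
finger_force: 59.7
time_s: 16.92
tool_pos: [0.5383, 0.0263, 0.0205]
orientation: [2.237, 2.206, -0.0]
contact_force: [0.3, 0.6, -0.3]
width: 0.0301
finger_force: 59.7
```

```bash

python3 -m crank '[[0.1,0,0,0,0,0,0],[0.2,0,0,0,0,0,0],[0.3,0,0,0,0,0,0],[0.4,0,0,0,0,0,0],[0.4,0,0,0,0,0,0]]'
python3 -m crank '[[0.1,0,0,0,0,0,0],[0.2,0,0,0,0,0,0],[0.3,0,0,0,0,0,0],[0.3,0,0,0,0,0,0]]'
```

```text
time_s: 17.33
tool_pos: [0.5383, 0.0306, 0.0205]
orientation: [-2.236, -2.206, -0.0]
contact_force: [-0.0, 0.1, -0.8]
width: 0.0299
finger_force: 59.7
time_s: 17.67
tool_pos: [0.5385, 0.0334, 0.0205]
orientation: [2.237, 2.206, 0.0]
contact_force: [0.9, 0.2, -0.8]
width: 0.0303
finger_force: 59.7
```

```bash

python3 -m crank '[[0.1,0,0,0,0,0,0],[0.2,0,0,0,0,0,0],[0.3,0,0,0,0,0,0],[0.3,0,0,0,0,0,0]]'
python3 -m crank '[[0.1,0,0,0,0,0,0],[0.2,0,0,0,0,0,0],[0.2,0,0,0,0,0,0]]'
```

```text
time_s: 18.0
tool_pos: [0.539, 0.0363, 0.0206]
orientation: [2.237, 2.205, 0.001]
contact_force: [2.2, -1.1, -0.8]
width: 0.0301
finger_force: 59.7
time_s: 18.25
tool_pos: [0.5392, 0.0381, 0.0207]
orientation: [2.236, 2.205, 0.001]
contact_force: [3.7, -3.0, -0.9]
width: 0.0305
finger_force: 59.7
```

```bash

python3 -m crank '[[0.1,0.05,0.03,0,0,0,0],[0.2,0.08,0.03,0,0,0,0],[0.2,0.08,0.03,0,0,0,0]]'
python3 -m crank '[[0.1,0.02,0,0,0,0,0],[0.2,0.04,0,0,0,0,0],[0.2,0.04,0,0,0,0,0]]'
```

```text
time_s: 18.5
tool_pos: [0.5394, 0.039, 0.0203]
orientation: [2.237, 2.204, -0.001]
contact_force: [3.9, -6.5, -0.7]
width: 0.0302
finger_force: 59.9
time_s: 18.75
tool_pos: [0.5394, 0.0391, 0.0203]
orientation: [2.238, 2.202, -0.004]
contact_force: [1.8, -13.0, -0.2]
width: 0.0305
finger_force: 60.0
```

```bash

python3 -m crank '[[0.08,0.02,0,0,0,0,0],[0.12,0.02,0,0,0,0,0],[0.12,0.02,0,0,0,0,0],[0.12,0.02,0,0,0,0,0]]'
python3 - <<'E'
from h import *
from workcell import viewer
go(.5394,.039,.0203,-.6)
for n in("top","scene"):
    d=viewer.get_image(n); pickle.dump(d,open(f"pics/{n}8.pkl","wb"))
d=pickle.load(open("pics/top8.pkl","rb"))
# predicted corners of home panel in top image and edge presence: dump plywood mask extents along guide
J=(.5958,.1012,-.011)
hsv=cv2.cvtColor(d["pixels"],cv2.COLOR_RGB2HSV)
def pix(q,z):
    X=np.c_[toworld(J,q),np.full(len(q),z)]; c=X@np.array(d["R"]).T+d["t"]; c=c@np.array(d["camera_matrix"]).T; return c[:,:2]/c[:,2:]
for name,a,b in(("pin side",(.03,.055),(.03,.035)),("guide",(.045,.015),(.09,.015)),("-y side near",(.06,-.005),(.06,-.03))):
    q=np.linspace(a,b,9); uv=pix(q,.03)
    v=cv2.remap(d["pixels"].astype(np.float32),uv[:,0].astype(np.float32)[None],uv[:,1].astype(np.float32)[None],cv2.INTER_LINEAR)[0]
    print(name,[(round(x*1000),round(y*1000),int(p[0]-p[2])) for (x,y),p in zip(q,v)])
E
```

```text
time_s: 19.08
tool_pos: [0.5394, 0.0392, 0.0203]
orientation: [2.238, 2.2, -0.005]
contact_force: [1.8, -16.2, 1.6]
width: 0.0306
finger_force: 60.0
shift [-0.02 -0.   -0.  ] turn [-0.02  0.25 -0.39] t 19.08 F [  1.8 -16.2   1.6] w 0.0306 ff 60.0 j7 0.23
pin side [(30, 55, 6), (30, 52, 7), (30, 50, 6), (30, 48, 10), (30, 45, 26), (30, 42, 50), (30, 40, 62), (30, 38, 64), (30, 35, 66)]
guide [(45, 15, 61), (51, 15, 61), (56, 15, 61), (62, 15, 60), (68, 15, 58), (73, 15, 47), (79, 15, 24), (84, 15, 7), (90, 15, 7)]
-y side near [(60, -5, 60), (60, -8, 60), (60, -11, 59), (60, -14, 49), (60, -17, 25), (60, -21, 7), (60, -24, 3), (60, -27, 3), (60, -30, 4)]
```

```bash

python3 -m crank '[[0.04,0,0,0,0,0,0],[0.04,0,0,0,0,0,0],[0.04,0,0,0,0,0,0],[0.04,0,0,0,0,0,0],[0.04,0,0,0,0,0,0]]'
python3 -c "
from workcell import manip
print(manip.sign_off())"
```

```text
time_s: 19.6
tool_pos: [0.5394, 0.0392, 0.0203]
orientation: [2.239, 2.2, -0.006]
contact_force: [1.9, -17.8, 1.9]
width: 0.0303
finger_force: 60.0
the job is handed in; nothing more can be done
None
```

The job was handed in at 19.6 s, and the sign-off returned no verdict: by my measurements the piece is against the block and within about 1 mm of the pins, and the wedge is tight, still gripped and pushed in with about 18 N.

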